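# Read the housing label, then pull the filter plate and hold it up to the light

## Task

Take the code reader from its stand, hold it steady pointing straight down at the middle of the label on the filter housing's cover from about 5 cm, and put it back upright in its stand. Then lift the cover by its bar until it stands open by itself, draw the pleated filter plate (the one with the upright grip tab; leave the blank plate with the round knob in its slot) straight up out of the housing, and hold it upright and still in front of the middle of the lit face of the light panel, about 8 cm away, with its broad face turned to the panel and clear of everything. Finish while still holding it there, do not put it down or let it go; leave the cover open and the other parts on the bench where they are.

Things in the scene. Friction and masses are not known exactly. Their poses are not given: they have to be found in the camera images.
- reader_center (a point): Code reader: black round rod, 32 mm diameter, 170 mm long, 160 g, standing nose down in its stand. The point is its centre, 85 mm above the nose; z runs up along the rod, so it reads along -z. The lowest 15 mm taper to 24 mm at the nose. A rubber grip band lies 20 to 70 mm above the centre.
- stand: Reader stand, fixed: round steel foot 90 mm diameter, 6 mm thick, with a black upright tube (52 mm outer, 40 mm inner diameter) open at the top, rim 66 mm above the bench. Origin at the middle of its underside, on the bench. The reader's nose rests on the floor of the tube, 6 mm above the bench, so the upper 110 mm of the reader stand out of the tube.
- housing: Filter housing, fixed: grey box 126 (x) x 218 (y) x 95 mm high, walls and floor 4 mm, under a hinged cover. Origin: middle of underside; its -x side (cover bar) faces the robot. Inside, two upright slots at y = -40 and +40 mm: ribs at the x ends, up to 60 mm above the bench, guide a plate with 2 mm play per side. One holds the filter plate, the other the blank; which is which changes. A 44 mm stub juts 40 mm from the +x side.
- cover (a joint): Cover angle in rad: 0 closed, 1.57 upright, 1.95 fully open against its stop, leaning back to the housing's +x side. It weighs 200 g, falls shut below about 1.55 and falls on to its stop and stays there beyond that.
- cover_hinge (a point): Middle of the cover's hinge axis, along the top of the housing's +x side, 63 mm from the housing's middle and 96 mm above the bench; the axis runs along the housing's y. Its frame turns with the cover.
- cover_bar (a point): Middle of the cover's lifting bar: steel, 10 mm diameter, 120 mm long, parallel to the hinge (along the housing's y), 161 mm from the hinge, 98 mm above the bench when closed. It stands 35 mm out from the cover's free edge on two arms at its ends (106 mm apart inside); open space below, 30 mm clear between bar and housing. Its frame turns with the cover.
- label (a point): Middle of the barcode label (34 x 50 mm, white with black bars) on the middle of the cover, facing up, 102 mm above the bench when closed.
- filter_center (a point): Centre of the filter plate's panel: black frame 112 mm (its x) by 18 mm thick (its y) by 58 mm high (its z), pleated paper ribs on both broad faces, 160 g, standing upright in a slot of the housing. The panel's lower edge is 29 mm below this point, 4 mm above the bench at the start. The broad faces look along its +y and -y; both are alike.
- filter_tab (a point): Centre of the filter plate's grip tab: flat upright tab 50 mm long (x), 10 mm thick (y), 28 mm high, on the middle of the panel's upper edge, 43 mm above the panel's centre; the tab's top is 90 mm above the bench at the start, just below the closed cover. It is gripped across its thickness (along y).
- blank_center (a point): Centre of the blank plate: same size and colour as the filter panel (112 x 18 x 58 mm), plain smooth faces, with a round knob 14 mm in diameter and 12 mm high on its upper edge instead of a tab. It stays in its slot.
- panel_face (a point): Middle of the lit face of the light panel, fixed: upright aluminium panel 180 mm wide (its x), 18 mm thick, from 15 to 145 mm above the bench, on a foot 160 x 90 mm and 10 mm thick that reaches 25 mm out in front. The point is 80 mm above the bench; the face looks along its own -y.
- bearing: Steel ball bearing lying flat, 72 mm diameter, 18 mm high; origin under its middle. Bystander.
- piston: Aluminium piston standing upright, 82 mm diameter, 52 mm high; origin under its middle. Bystander.
- oil_filter: Black oil filter can, 68 mm diameter, 82 mm high; origin under its middle. Bystander.
- carton: Small cardboard carton lying down, 85 x 28 x 28 mm; origin under its middle. Bystander.
- rotor: Four-lobed steel pump rotor lying flat, 44 mm across, 12 mm high; origin under its middle. Bystander.
- wrist_pin: Steel wrist pin standing upright, 22 mm diameter, 55 mm high; origin under its middle. Bystander.
- wrench: Steel wrench lying flat beyond the housing. Bystander.
Mind the look-alikes: they are no part of the job. What is shaped like the stand but turquoise is not meant. Of the things shaped like the part that bears reader_center, the grey one is meant.

How it is judged (in metres and radians):
On the way, in this order (a step that is already met when the one before it is completed fails the run):
1. the reader is held still for half a second, upright, its nose 25 to 90 mm above the label and aimed within 15 mm of its middle (x of label in the frame of reader_center between -0.015 and 0.015 m and y of label in the frame of reader_center between -0.015 and 0.015 m and z of label in the frame of reader_center between -0.175 and -0.11 m and angle between reader_center's own z axis and vertical below 0.2 rad and linear speed of reader below 0.03 m/s and angular speed of reader below 0.3 rad/s and value of joint cover below 0.1 rad and contact force between the fingers and reader above 0.5 N), for 0.5 s.
2. the reader stands released in its stand (horizontal distance between reader_center and stand below 0.015 m and height (world z) of reader_center below 0.101 m and angle between reader_center's own z axis and vertical below 0.2 rad and contact force between the fingers and reader below 0.1 N), for 0.2 s.
3. the cover stands open (value of joint cover above 1.5 rad), for 0.2 s.
4. the filter plate is drawn up clear of the housing, between the fingers (z of filter_center in the frame of housing above 0.125 m and contact force between the fingers and filter above 0.5 N), for 0.1 s.
At the end, for the whole second after the job is handed in: Plate held still in the fingers, touching nothing else: panel centre 40-130 mm before the lit face, within 35 mm sideways, 65-160 mm above the bench, upright (0.2 rad), parallel to the face (0.3 rad). Cover open (over 1.5 rad), reader released in its stand, blank plate in its slot (all of step 2 and x of filter_center in the frame of panel_face between -0.035 and 0.035 m and y of filter_center in the frame of panel_face between -0.13 and -0.04 m and height (world z) of filter_center between 0.065 and 0.16 m and angle between filter_center's own z axis and vertical below 0.2 rad and angle between the y axis of filter_center and the y axis of panel_face, either way round below 0.3 rad and linear speed of filter below 0.03 m/s and angular speed of filter below 0.3 rad/s and contact force between the fingers and filter above 0.5 N and contact force between filter and panel below 0.1 N and contact force between filter and housing below 0.1 N and contact force between filter and bearing below 0.1 N and contact force between filter and piston below 0.1 N and value of joint cover above 1.5 rad and z of blank_center in the frame of housing below 0.04 m); the arm keeps its last pose, push and grip.
It fails at once if the blank plate is pulled about (over 15 mm) (distance of blank_center from where it was at the start of the episode above 0.015 m).
It fails at once if a part lying on the bench is shifted by more than 20 mm (distance of any of bearing, piston, oil_filter, carton, rotor, wrist_pin, wrench from where it was at the start of the episode above 0.02 m).
It also fails if it takes over 72 s, if anything falls off the work surface, if the arm or the gripper's body presses on something with over 40 N, if the wrist force passes 120 N, or if a joint passes its speed limit or range.

## Robot

A 6-joint arm with a two-finger parallel gripper is mounted at the origin on the work surface. World frame = base frame: x ahead of the robot, y to its left, z up, the work surface at z = 0. Lengths are in m, angles in degrees, forces in N, time in s.
With the tool pointing down it reaches from about 0.35 to 0.925 m from the base axis. Payload 6.4 kg.
Tool frame: the origin (TCP) lies midway between the tips of the shut fingers; the grasp point (between the pads) lies 19 mm behind it (bot.grasp_offset is the z of the grasp point in the tool frame, in m); z points along the fingers, y is the line along which they close (so a half turn about z gives the same grasp; the last joint's range is limited). The gripper opens to 85 mm and grips with 20 to 120 N. Pads are 22 mm wide; open, the fingers measure 114 mm over their backs; the gripper's body (76 mm by 85 mm) begins 54 mm behind the grasp point. The pads swing forward as they close: fully open they stand 13 mm farther back than shut.
Start: joints at [67.145, 14.043, 89.255, -0, 76.702, -9.975], TCP at [0.145, 0.634, 0.231] pointing down, gripper open.
Joint ranges: [-179.41, 179.41], [-58.25, 129.5], [7.25, 145.43], [-54.29, 234.29], [11.92, 165.04], [-157.13, 157.13]. Speed limits (degrees/s): [147.25, 147.25, 180, 180, 180, 180].

## Interface

Orientations are given as [roll, pitch, yaw] about the fixed x, y, z axes, in that order (R = Rz(yaw) Ry(pitch) Rx(roll)).
In Python, from bench import telemetry, cams, bot gives the robot as it stands. The module is installed in compiled form; this text tells all that it offers.
- The arm moves only by the tool move_arm, never from a script. Its argument "commands" is one flat list of numbers, 7 for each row, row after row: the opening, from -1 (shut) to 1 (fully open), then the shift along the tool's x, y, z each as a share of 30 mm, from -1 to 1, then the turn, a rotation vector about the tool's x, y, z each as a share of pi rad, from -1 to 1. In form: [claw, dx, dy, dz, wx, wy, wz, claw, dx, dy, dz, wx, wy, wz, ...]. A call has exactly 5 rows; each row shifts and turns the commanded pose from where the row before left it, along the tool's axes as they then stand; what a row does not reach is not made up. A row lasts 1/12 s, in which the tool goes at most 41.7 mm and 7.16 degrees, less where a joint would pass 70% of its speed; a pose out of reach is approached as far as the arm can. A call with a number of a shift or a turn outside -1 to 1 is refused whole. A call with a gripper value outside its range is refused whole. The fingers move at their own pace and stop on an object; "squeeze" is the grip in N (left out, the last holds). Time passes only in rows, so rows that do not move let the fingers close, or fill a call up. It gives the time, the measured TCP pose, the force, the opening and the grip force at its end, in the units of the state.
- telemetry.observe(): the state, without advancing time (a new reading comes with each control period).
- cams.read_camera(name): name is "scene" or "top"; returns the picture (400x640x3 uint8, blue, green, red); there is no depth.
- cams.camera_params(name): a dict with "intrinsics" (3x3 intrinsics, pixels), "xyz" and "attitude" of the camera in the world. Camera axes: x right, y up, looking along -z (the intrinsics and any distortion apply to the point x, -y, -z); pixel columns grow to the right and rows downward; lengths in m; the calibration is good to about 2 mm. A picture is of the moment at which its call begins. camera_params takes no time and is no camera call.
- bot.close_job(): hands the job in; it is judged then, once.
The state is a dict: "time_s": time; "qpos": joint angles; "joint_velocities": joint speeds; "joint_torque": joint torques, N m; "eef_pos": TCP position; "eef_rot": TCP orientation; "ft_force": force on the tool from outside, world axes, zero at the start; "ft_torque": the same for the moment, N m; "grip_width": opening from 0.0 (shut) to 1.0 (fully open); "finger_force": force on a finger pad.
Only numpy, scipy, OpenCV 4.12 (cv2) and the standard library are available. Lean on these libraries where they do the work, as an engineer would, in place of code of your own. Each camera call takes 0.05 s, during which the arm holds its last target. There are 200 camera calls.

## Working session

There is one attempt and no reset: what is moved stays moved. The work goes in short steps, Python scripts to look and compute and a tool call to move; the robot and the scene stay as the last step left them, time stands still between calls to the robot, and variables do not carry over. Pictures are saved under pics/ and viewed, at most 10 in all, crops included, and the job is handed in when it is done.

Besides the shell and the picture viewer there is one more tool, called after ">>>" in YAML: its name, and indented under it one key for each argument. move_arm: Moves the arm, as the interface text tells. Shift numbers are shares of 30 mm and turn numbers shares of pi rad, none past 1 either way. Its arguments: {"type":"object","properties":{"commands":{"type":"array","items":{"type":"number","minimum":-1,"maximum":1}},"squeeze":{"type":"number"}},"required":["commands"]}

```bash
mkdir -p pics; python3 - <<'E'
from bench import telemetry, cams, bot
import cv2
for n in("scene","top"):
    im=cams.read_camera(n); cv2.imwrite(f"pics/{n}0.png",im)
    print(n,cams.camera_params(n))
print(telemetry.observe(),bot.grasp_offset)
E
```

```text
scene {'intrinsics': array([[467.08241925,   0.        , 322.88960966],
       [  0.        , 467.08241925, 203.14812688],
       [  0.        ,   0.        ,   1.        ]]), 'xyz': array([ 1.23692933, -0.7510847 ,  0.79492834]), 'attitude': array([53.91473426, -1.03525198, 44.3744787 ])}
top {'intrinsics': array([[467.24471129,   0.        , 321.28831875],
       [  0.        , 467.24471129, 199.60066245],
       [  0.        ,   0.        ,   1.        ]]), 'xyz': array([ 0.40375213, -0.05559733,  1.22375643]), 'attitude': array([  7.00230998,   0.23896205, -90.83934547])}
{'time_s': 0.1, 'qpos': array([ 6.71451436e+01,  1.40801228e+01,  8.93179096e+01, -2.58122473e-04,
        7.67049940e+01, -9.97417957e+00]), 'joint_velocities': array([-0.02935147, -0.06280435, -0.12045747, -0.15007705,  0.01371005,
        0.01352177]), 'joint_torque': array([-6.13332832e-04, -4.30664814e+01, -3.27129865e+01, -9.86770738e-05,
        2.81921974e-03,  4.53589763e-06]), 'eef_pos': array([0.14468031, 0.63316645, 0.23029064]), 'eef_rot': array([-1.79898487e+02, -1.75972992e-02,  1.67119367e+02]), 'ft_force': array([-0.14012552, -0.39021665, -0.7166026 ]), 'ft_torque': array([0.00613852, 0.00200387, 0.05006487]), 'finger_force': 0.0, 'grip_width': 0.9966549573107756} -0.0187
```

View pics/scene0.png

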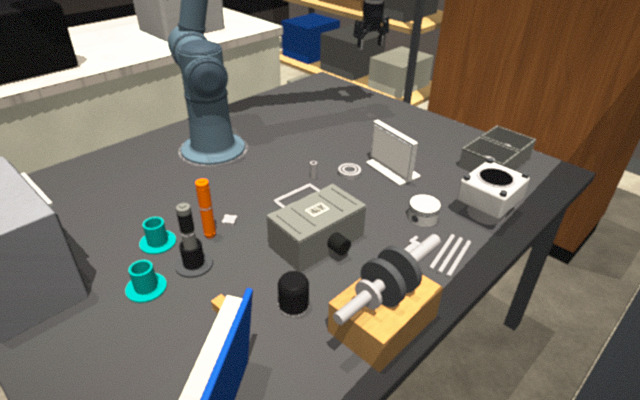

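View pics/top0.png

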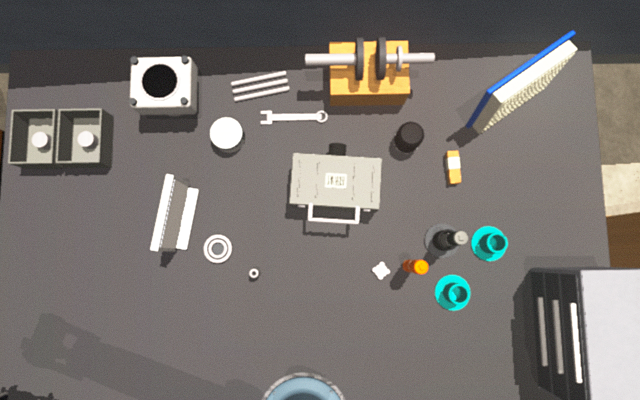

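```bash
cat > h.py <<'E'
import numpy as np, cv2
from scipy.spatial.transform import Rotation as R
from scipy.optimize import least_squares
from bench import telemetry, cams, bot
P={n:cams.camera_params(n) for n in("scene","top")}
def proj(n,X):
    p=P[n]; c=R.from_euler('xyz',p['attitude'],degrees=True).inv().apply(np.atleast_2d(X)-p['xyz'])
    c=c*[1,-1,-1]; u=c@p['intrinsics'].T; return u[:,:2]/u[:,2:]
def ray(n,uv):
    p=P[n]; d=np.linalg.inv(p['intrinsics'])@[uv[0],uv[1],1]
    return p['xyz'],R.from_euler('xyz',p['attitude'],degrees=True).apply(d*[1,-1,-1])
def atz(n,uv,z):
    o,d=ray(n,uv); return o+d*(z-o[2])/d[2]
def tri(a,b): # scene uv, top uv
    (o,d),(p,e)=ray('scene',a),ray('top',b)
    s=np.linalg.lstsq(np.c_[d,-e],p-o,rcond=None)[0]; x,y=o+d*s[0],p+e*s[1]
    return (x+y)/2,np.linalg.norm(x-y)
def crop(im,x0,y0,w,h,k):
    c=cv2.resize(im[y0:y0+h,x0:x0+w],None,fx=k,fy=k,interpolation=cv2.INTER_CUBIC)
    for x in range(-(-x0//10)*10,x0+w,10):
        cv2.line(c,((x-x0)*k,0),((x-x0)*k,6),(0,0,255),1)
        if x%20==0: cv2.putText(c,str(x),((x-x0)*k+2,16),0,.4,(0,255,255),1)
    for y in range(-(-y0//10)*10,y0+h,10):
        cv2.line(c,(0,(y-y0)*k),(6,(y-y0)*k),(0,0,255),1)
        if y%20==0: cv2.putText(c,str(y),(8,(y-y0)*k+4),0,.4,(0,255,255),1)
    return c
def compose(name,items):
    o=np.zeros((600,800,3),np.uint8)
    for c,x,y in items:
        c=c[:600-y,:800-x]; o[y:y+c.shape[0],x:x+c.shape[1]]=c
    cv2.imwrite(name,o)
def st():
    s=telemetry.observe(); print(round(s['time_s'],2),s['eef_pos'].round(4),s['eef_rot'].round(2),s['qpos'].round(1),'F',s['ft_force'].round(1),'g',round(s['grip_width'],3),round(s['finger_force'],1)); return s
E
python3 - <<'E'
from h import *
s=cv2.imread('pics/scene0.png');t=cv2.imread('pics/top0.png')
compose('pics/c1.png',[(crop(s,165,170,70,110,5),0,0),(crop(s,262,175,110,95,4),355,0),(crop(s,360,115,65,72,3),355,382),(crop(s,280,265,40,50,3),560,385)])
compose('pics/c2.png',[(crop(t,280,138,115,95,4),0,0),(crop(t,415,210,60,75,5),465,0),(crop(t,140,165,100,95,2),0,385),(crop(t,140,168,66,90,4)[:,:],210,385)][:2]+[(crop(t,145,170,60,42,5),0,385),(crop(t,145,212,60,45,5),305,385)])
E
```

```text
(no output)
```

View pics/c1.png

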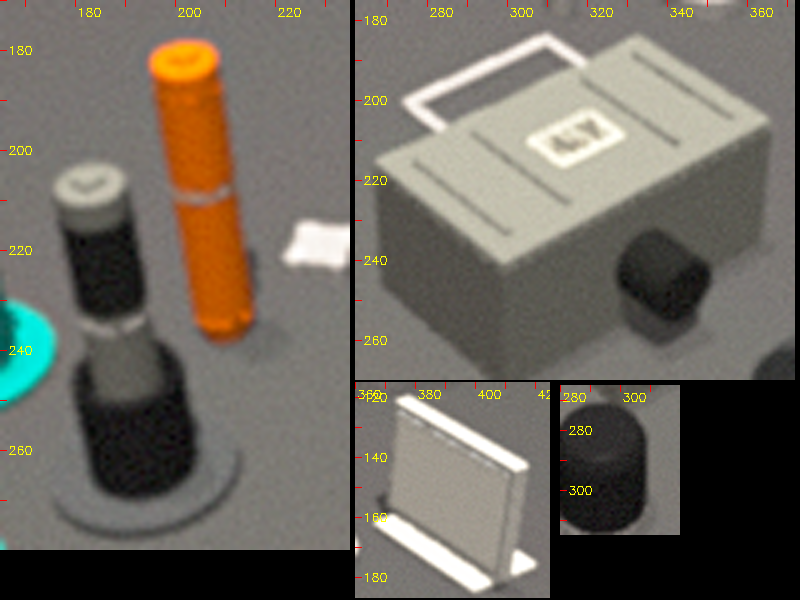

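View pics/c2.png

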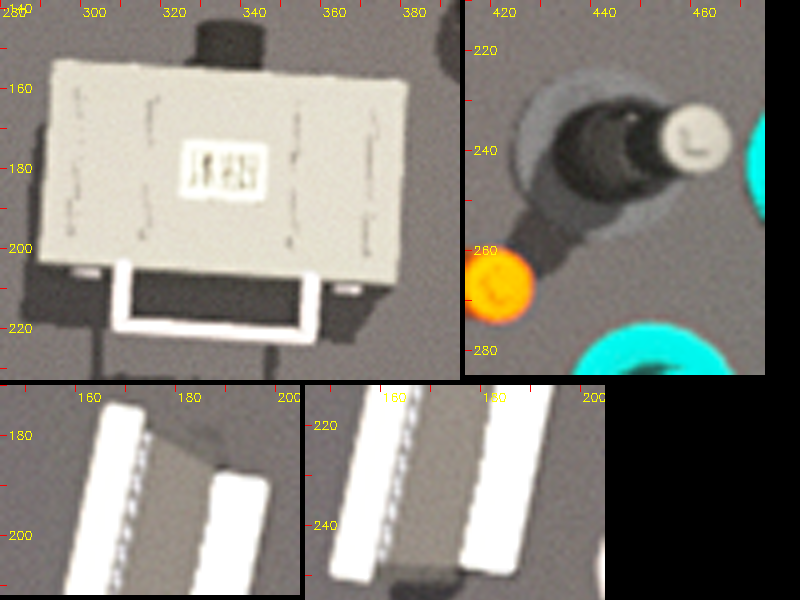

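```bash
cat > m.py <<'E'
from h import *
def pr(n,r): print(n,np.round(r[0],4),round(r[1],4))
pr('readertop',tri((183,206.5),(461.3,237.5)))
print('stand',atz('top',(443.5,241),.006), 'tube rim?')
C=[]
for n,a,b in(('-x-y',(267.2,215),(379.2,208.7)),('+x-y',(299,241.2),(382,158)),('+x+y',(366,205.5),(293,153)),('-x+y',(332.5,183.5),(289.5,203.5))):
    r=tri(a,b);pr(n,r);C.append(r[0])
C=np.array(C);print('cover mid',C.mean(0)); 
for v in (C[1]-C[0],C[2]-C[3]): print('xaxis yaw',np.degrees(np.arctan2(v[1],v[0])),np.linalg.norm(v))
for v in (C[3]-C[0],C[2]-C[1]): print('yaxis yaw',np.degrees(np.arctan2(-v[0],v[1])),np.linalg.norm(v))
pr('label',tri((317,209.5),(336,180.7)))
pr('bar-y',tri((274.5,200.5),(359,222.2)));pr('bar+y',tri((309.2,184.2),(308.5,219)))
a=atz('top',(174.4,174.6),.145);b=atz('top',(158.4,251.4),.145);c=atz('top',(166.4,174),.145);d=atz('top',(150,249.6),.145)
print('panel top front',a,b,'back',c,d,np.linalg.norm(a-b),np.linalg.norm(a-c))
v=a-b;print('dir',np.degrees(np.arctan2(v[1],v[0])))
print('foot front',atz('top',(145+268/5,170+95/5+0),.01),atz('top',(145+212/5,212+190/5),.01))
print('scene front top',atz('scene',(360+40/3,115+24/3),.145),atz('scene',(360+157/3,115+88/3),.145))
for n,p,z in(('bearing',(217.5,249),.018),('piston',(226.5,135),.052),('oil',(409,136),.082),('pin',(253.5,273.5),.055),('rotor',(381,271),.012),('carton',(453,168),.028),('orange',(421.5,267),.17)): print(n,atz('top',p,z))
E
python3 m.py
```

```text
readertop [ 0.4423 -0.3654  0.1743] 0.0006
stand [ 0.44035821 -0.36820195  0.006     ] tube rim?
-x-y [ 0.5178 -0.1924  0.0993] 0.0005
+x-y [ 0.6425 -0.2032  0.0986] 0.0
+x+y [0.6586 0.0147 0.0961] 0.0009
-x+y [0.5333 0.0239 0.0986] 0.0011
cover mid [ 0.58804899 -0.08927378  0.09814384]
xaxis yaw -4.966035309708359 0.12517979559899717
xaxis yaw -4.1732141899865285 0.12573613265043423
yaxis yaw -4.092024184080693 0.21682048270936166
yaxis yaw -4.235312182044207 0.21856652654152345
label [ 0.5875 -0.0897  0.0997] 0.0007
bar-y [ 0.4861 -0.1422  0.1012] 0.0016
bar+y [ 0.4938 -0.023   0.0993] 0.0042
panel top front [0.6005769  0.29045857 0.145     ] [0.42205215 0.32302826 0.145     ] back [0.60229376 0.30927679 0.145     ] [0.42645269 0.3424845  0.145     ] 0.1814714107865334 0.01889637695938672
dir -10.339219392169648
foot front [0.58583817 0.26919306 0.01      ] [0.42683897 0.29541391 0.01      ]
scene front top [0.43541163 0.30884374 0.145     ] [0.60016771 0.28451777 0.145     ]
bearing [0.42810345 0.21574048 0.018     ]
piston [0.71884724 0.18854968 0.052     ]
oil [ 0.70101465 -0.27465534  0.082     ]
pin [0.36574942 0.11753876 0.055     ]
rotor [ 0.36594248 -0.20307352  0.012     ]
carton [ 0.62816636 -0.39598122  0.028     ]
orange [ 0.37838206 -0.27439752  0.17      ]
```

Two things have the reader's shape. One is the black and grey rod at scene (183,206) / top (461,237), which stands in the steel-footed stand. The other is the orange rod at scene (202,181) / top (421,267), which stands free. The grey one is meant, and the enlarged crop confirms it. The two turquoise stands are look-alikes. The label is at top (336,181), the bar runs between (308,219) and (359,222), and the lit panel face looks to -y.

```bash
cat > plan.py <<'E'
import sys; from h import *
# args: x,y,z,yaw,rows ...  prints per-row command for each leg (constant), from measured pose
def go(*w):
    s=st(); p=s['eef_pos']; r=R.from_euler('xyz',s['eef_rot'],degrees=True)
    for x,y,z,yaw,n in w:
        q=R.from_euler('xyz',[180,0,yaw],degrees=True); rv=(r.inv()*q).as_rotvec()/n
        T=np.array([x,y,z]); dr=R.from_rotvec(rv)
        # constant tool-frame step d: sum r*dr^k d = T-p  (row: shift then turn)
        M=sum(((r*dr**k).as_matrix() for k in range(n)),np.zeros((3,3)))
        d=np.linalg.solve(M,T-p)
        print(n,'rows',(d/.03).round(3),(rv/np.pi).round(4)); p,r=T,q
E
python3 -c "
from plan import *
go((.45,.30,.26,167,15),(.4415,-.3665,.26,167,25),(.4415,-.3665,.12,167,5))"
```

```text
0.1 [0.1447 0.6332 0.2303] [-1.7990e+02 -2.0000e-02  1.6712e+02] [ 67.1  14.1  89.3  -0.   76.7 -10. ] F [-0.1 -0.4 -0.7] g 0.997 0.0
15 rows [-0.827 -0.57  -0.066] [-0. -0.  0.]
25 rows [-0.189 -0.868 -0.   ] [0. 0. 0.]
5 rows [-0.    -0.     0.933] [0. 0. 0.]
```

>>> move_arm:
  commands: [1,-0.827,-0.57,-0.066,0,0,0,1,-0.827,-0.57,-0.066,0,0,0,1,-0.827,-0.57,-0.066,0,0,0,1,-0.827,-0.57,-0.066,0,0,0,1,-0.827,-0.57,-0.066,0,0,0]

```text
time_s: 0.52
eef_pos: [0.2472, 0.5213, 0.2407]
eef_rot: [-179.9, -0.0, 167.1]
ft_force: [0.1, 0.0, 0.4]
grip_width: 1.001
finger_force: 0.0
```

>>> move_arm:
  commands: [1,-0.827,-0.57,-0.066,0,0,0,1,-0.827,-0.57,-0.066,0,0,0,1,-0.827,-0.57,-0.066,0,0,0,1,-0.827,-0.57,-0.066,0,0,0,1,-0.827,-0.57,-0.066,0,0,0]

```text
time_s: 0.93
eef_pos: [0.3491, 0.4103, 0.2507]
eef_rot: [-180.0, -0.0, 167.1]
ft_force: [0.7, 0.2, 0.2]
grip_width: 0.997
finger_force: 0.0
```

>>> move_arm:
  commands: [1,-0.827,-0.57,-0.066,0,0,0,1,-0.827,-0.57,-0.066,0,0,0,1,-0.827,-0.57,-0.066,0,0,0,1,-0.827,-0.57,-0.066,0,0,0,1,-0.827,-0.57,-0.066,0,0,0]

```text
time_s: 1.35
eef_pos: [0.451, 0.2993, 0.2607]
eef_rot: [-180.0, -0.0, 167.1]
ft_force: [-0.1, 0.5, 0.1]
grip_width: 1.0
finger_force: 0.0
```

>>> move_arm:
  commands: [1,-0.19,-0.87,0,0,0,0,1,-0.19,-0.87,0,0,0,0,1,-0.19,-0.87,0,0,0,0,1,-0.19,-0.87,0,0,0,0,1,-0.19,-0.87,0,0,0,0]

```text
time_s: 1.77
eef_pos: [0.4487, 0.1658, 0.2605]
eef_rot: [-180.0, -0.0, 167.1]
ft_force: [0.4, -0.8, 0.2]
grip_width: 0.997
finger_force: 0.0
```

>>> move_arm:
  commands: [1,-0.19,-0.87,0,0,0,0,1,-0.19,-0.87,0,0,0,0,1,-0.19,-0.87,0,0,0,0,1,-0.19,-0.87,0,0,0,0,1,-0.19,-0.87,0,0,0,0]

```text
time_s: 2.18
eef_pos: [0.4474, 0.0324, 0.2606]
eef_rot: [180.0, -0.0, 167.1]
ft_force: [1.1, 0.0, 0.4]
grip_width: 0.996
finger_force: 0.0
```

>>> move_arm:
  commands: [1,-0.19,-0.87,0,0,0,0,1,-0.19,-0.87,0,0,0,0,1,-0.19,-0.87,0,0,0,0,1,-0.19,-0.87,0,0,0,0,1,-0.19,-0.87,0,0,0,0]

```text
time_s: 2.6
eef_pos: [0.4461, -0.1012, 0.2607]
eef_rot: [180.0, -0.0, 167.1]
ft_force: [-0.2, -0.3, -1.0]
grip_width: 0.997
finger_force: 0.0
```

>>> move_arm:
  commands: [1,-0.19,-0.87,0,0,0,0,1,-0.19,-0.87,0,0,0,0,1,-0.19,-0.87,0,0,0,0,1,-0.19,-0.87,0,0,0,0,1,-0.19,-0.87,0,0,0,0]

```text
time_s: 3.02
eef_pos: [0.4448, -0.2348, 0.2605]
eef_rot: [180.0, -0.0, 167.1]
ft_force: [0.8, -0.0, -0.0]
grip_width: 0.999
finger_force: 0.0
```

>>> move_arm:
  commands: [1,-0.19,-0.87,0,0,0,0,1,-0.19,-0.87,0,0,0,0,1,-0.19,-0.87,0,0,0,0,1,-0.19,-0.87,0,0,0,0,1,0,0,0,0,0,0]

```text
time_s: 3.43
eef_pos: [0.4435, -0.3441, 0.2604]
eef_rot: [-180.0, -0.0, 166.9]
ft_force: [0.0, 1.0, 1.7]
grip_width: 0.998
finger_force: 0.0
```

```bash
python3 -c "
from plan import *
go((.4415,-.3665,.22,167,5),(.4415,-.3665,.119,167,5))"
```

```text
3.43 [ 0.4435 -0.3441  0.2604] [-1.7995e+02 -3.0000e-02  1.6691e+02] [-4.940e+01  8.000e-01  1.007e+02 -1.000e-01  7.850e+01 -1.262e+02] F [0.  1.  1.7] g 0.998 0.0
5 rows [-0.021 -0.149  0.269] [-0.0001 -0.     -0.0001]
5 rows [-0.    -0.     0.673] [0. 0. 0.]
```

>>> move_arm:
  commands: [1,-0.021,-0.149,0.269,0,0,0,1,-0.021,-0.149,0.269,0,0,0,1,-0.021,-0.149,0.269,0,0,0,1,-0.021,-0.149,0.269,0,0,0,1,-0.021,-0.149,0.269,0,0,0]

```text
time_s: 3.85
eef_pos: [0.4422, -0.3625, 0.2193]
eef_rot: [180.0, -0.0, 167.2]
ft_force: [-0.2, -0.6, -0.2]
grip_width: 0.997
finger_force: 0.0
```

>>> move_arm:
  commands: [1,0,0,0.673,0,0,0,1,0,0,0.673,0,0,0,1,0,0,0.673,0,0,0,1,0,0,0.673,0,0,0,1,0,0,0.673,0,0,0]

```text
time_s: 4.27
eef_pos: [0.4422, -0.3626, 0.1181]
eef_rot: [180.0, -0.0, 167.1]
ft_force: [0.3, -0.5, 0.5]
grip_width: 1.001
finger_force: 0.0
```

>>> move_arm:
  commands: [-1,0,0,0,0,0,0,-1,0,0,0,0,0,0,-1,0,0,0,0,0,0,-1,0,0,0,0,0,0,-1,0,0,0,0,0,0]
  squeeze: 40

```text
time_s: 4.68
eef_pos: [0.4431, -0.364, 0.1216]
eef_rot: [-179.9, 0.2, 167.1]
ft_force: [-0.7, -0.1, 1.0]
grip_width: 0.362
finger_force: 39.6
```

>>> move_arm:
  commands: [-1,0,0,0,0,0,0,-1,0,0,0,0,0,0,-1,0,0,0,0,0,0,-1,0,0,0,0,0,0,-1,0,0,0,0,0,0]

```text
time_s: 5.1
eef_pos: [0.4431, -0.3641, 0.1215]
eef_rot: [-179.9, 0.2, 167.1]
ft_force: [-0.3, -0.6, 6.4]
grip_width: 0.361
finger_force: 40.1
```

```bash
python3 -c "
from plan import *
go((.4415,-.3665,.265,167,5),(.5878,-.0895,.265,167,11))"
```

```text
5.1 [ 0.4431 -0.3641  0.1215] [-1.7988e+02  1.5000e-01  1.6712e+02] [ -50.7   11.   105.1   -0.    63.7 -127.8] F [-0.3 -0.6  6.4] g 0.361 40.1
5 rows [ 0.005 -0.02  -0.956] [-0.0001  0.0002  0.0001]
11 rows [-0.243  0.918  0.   ] [0. 0. 0.]
```

>>> move_arm:
  commands: [-1,0,0,-0.95,0,0,0,-1,0,0,-0.95,0,0,0,-1,0,0,-0.95,0,0,0,-1,0,0,-0.95,0,0,0,-1,0,0,-0.95,0,0,0]

```text
time_s: 5.52
eef_pos: [0.4419, -0.3624, 0.2629]
eef_rot: [179.9, -0.1, 167.1]
ft_force: [0.9, -0.7, -2.2]
grip_width: 0.369
finger_force: 40.6
```

>>> move_arm:
  commands: [-1,-0.24,0.92,0,0,0,0,-1,-0.24,0.92,0,0,0,0,-1,-0.24,0.92,0,0,0,0,-1,-0.24,0.92,0,0,0,0,-1,-0.24,0.92,0,0,0,0]

```text
time_s: 5.93
eef_pos: [0.5082, -0.2349, 0.2616]
eef_rot: [180.0, -0.1, 167.1]
ft_force: [0.3, 0.4, -2.2]
grip_width: 0.362
finger_force: 40.6
```

>>> move_arm:
  commands: [-1,-0.24,0.92,0,0,0,0,-1,-0.24,0.92,0,0,0,0,-1,-0.24,0.92,0,0,0,0,-1,-0.24,0.92,0,0,0,0,-1,-0.24,0.92,0,0,0,0]

```text
time_s: 6.35
eef_pos: [0.574, -0.1083, 0.2615]
eef_rot: [180.0, -0.1, 167.1]
ft_force: [0.5, -0.3, -1.8]
grip_width: 0.362
finger_force: 40.6
```

>>> move_arm:
  commands: [-1,-0.24,0.92,0,0,0,0,-1,0,0,0,0,0,0,-1,0,0,0,0,0,0,-1,0,0,0,0,0,0,-1,0,0,0,0,0,0]

```text
time_s: 6.77
eef_pos: [0.5867, -0.0855, 0.2618]
eef_rot: [-180.0, -0.0, 167.1]
ft_force: [0.3, -0.4, -2.1]
grip_width: 0.365
finger_force: 40.7
```

```bash
python3 -c "
from plan import *
go((.5878,-.0895,.265,167,2))
s=cams.read_camera('scene');t=cams.read_camera('top')
compose('pics/c3.png',[(crop(s,250,60,130,150,4),0,0),(crop(t,280,140,90,80,3),525,0),(crop(t,415,210,60,75,3),525,250)])"
```

```text
6.77 [ 0.5867 -0.0855  0.2618] [-1.7999e+02 -4.0000e-02  1.6706e+02] [-19.2   5.1  96.1  -0.   78.8 -96.3] F [ 0.3 -0.4 -2.1] g 0.365 40.7
2 rows [-0.033 -0.062 -0.053] [-0.     -0.0001  0.0002]
```

View pics/c3.png

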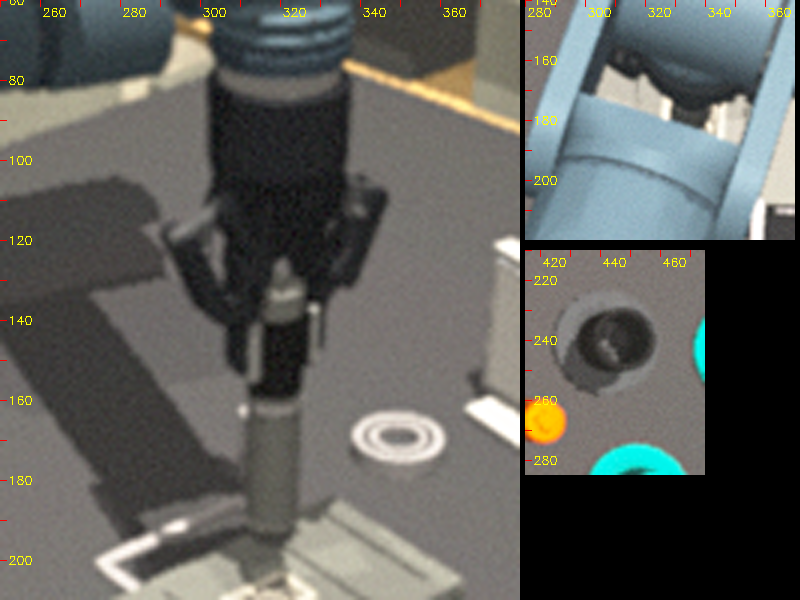

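```bash
python3 -c "
from h import *
for z in (.146,.161,.19,.22,.316): print(z,proj('scene',[.5867,-.0855,z]).round(1))
print(atz('top',(445.3,240),.066), atz('top',(443.5,241),.006))"
```

```text
0.146 [[318.3 193.4]]
0.161 [[318.4 188.3]]
0.19 [[318.6 178.2]]
0.22 [[318.7 167.4]]
0.316 [[319.3 130.4]]
[ 0.44094685 -0.35735025  0.066     ] [ 0.44035821 -0.36820195  0.006     ]
```

>>> move_arm:
  commands: [-1,-0.033,-0.062,0,0,0,0,-1,-0.033,-0.062,0,0,0,0,-1,0,0,0,0,0,0,-1,0,0,0,0,0,0,-1,0,0,0,0,0,0]

```text
time_s: 7.28
eef_pos: [0.5883, -0.0889, 0.2622]
eef_rot: [-180.0, -0.0, 167.1]
ft_force: [-0.0, 0.1, -1.5]
grip_width: 0.362
finger_force: 40.7
```

>>> move_arm:
  commands: [-1,0,0,0,0,0,0,-1,0,0,0,0,0,0,-1,0,0,0,0,0,0,-1,0,0,0,0,0,0,-1,0,0,0,0,0,0]

```text
time_s: 7.7
eef_pos: [0.5883, -0.0887, 0.2622]
eef_rot: [-180.0, -0.0, 167.1]
ft_force: [-0.0, -0.8, -2.1]
grip_width: 0.365
finger_force: 40.7
```

>>> move_arm:
  commands: [-1,0,0,0,0,0,0,-1,0,0,0,0,0,0,-1,0,0,0,0,0,0,-1,0,0,0,0,0,0,-1,0,0,0,0,0,0]

```text
time_s: 8.12
eef_pos: [0.5883, -0.0887, 0.2622]
eef_rot: [180.0, -0.0, 167.1]
ft_force: [0.4, -0.4, -1.6]
grip_width: 0.367
finger_force: 40.7
```

```bash
python3 -c "
from plan import *
go((.4425,-.3635,.262,167,11),(.4425,-.3635,.1235,167,10))"
```

```text
8.12 [ 0.5883 -0.0887  0.2622] [180.    -0.   167.12] [-19.5   5.3  95.8   0.   78.8 -96.6] F [ 0.4 -0.4 -1.6] g 0.367 40.7
11 rows [ 0.244 -0.91   0.001] [ 0.     -0.      0.0001]
10 rows [-0.    -0.     0.462] [0. 0. 0.]
```

>>> move_arm:
  commands: [-1,0.244,-0.91,0,0,0,0,-1,0.244,-0.91,0,0,0,0,-1,0.244,-0.91,0,0,0,0,-1,0.244,-0.91,0,0,0,0,-1,0.244,-0.91,0,0,0,0]

```text
time_s: 8.53
eef_pos: [0.5215, -0.2146, 0.2623]
eef_rot: [-180.0, 0.0, 167.1]
ft_force: [-0.2, -0.6, -1.5]
grip_width: 0.36
finger_force: 40.7
```

>>> move_arm:
  commands: [-1,0.244,-0.91,0,0,0,0,-1,0.244,-0.91,0,0,0,0,-1,0.244,-0.91,0,0,0,0,-1,0.244,-0.91,0,0,0,0,-1,0.244,-0.91,0,0,0,0]

```text
time_s: 8.95
eef_pos: [0.4553, -0.3397, 0.2623]
eef_rot: [-180.0, 0.0, 167.1]
ft_force: [0.3, -0.5, -2.2]
grip_width: 0.362
finger_force: 40.7
```

>>> move_arm:
  commands: [-1,0.244,-0.91,0,0,0,0,-1,0,0,0,0,0,0,-1,0,0,0,0,0,0,-1,0,0,0,0,0,0,-1,0,0,0,0,0,0]

```text
time_s: 9.37
eef_pos: [0.4433, -0.3627, 0.2622]
eef_rot: [180.0, -0.0, 167.2]
ft_force: [-0.3, 0.5, -1.5]
grip_width: 0.364
finger_force: 40.9
```

```bash
python3 -c "
from plan import *
go((.4425,-.3635,.19,167,5),(.4425,-.3635,.1235,167,5))"
```

```text
9.37 [ 0.4433 -0.3627  0.2622] [179.98  -0.   167.18] [ -50.6    2.3   99.     0.    78.7 -127.8] F [-0.3  0.5 -1.5] g 0.364 40.9
5 rows [ 0.004 -0.007  0.481] [ 0.     -0.      0.0002]
5 rows [-0.    -0.     0.443] [0. 0. 0.]
```

>>> move_arm:
  commands: [-1,0.004,-0.007,0.481,0,0,0,-1,0.004,-0.007,0.481,0,0,0,-1,0.004,-0.007,0.481,0,0,0,-1,0.004,-0.007,0.481,0,0,0,-1,0.004,-0.007,0.481,0,0,0]

```text
time_s: 9.78
eef_pos: [0.4427, -0.3633, 0.1895]
eef_rot: [-180.0, 0.0, 167.2]
ft_force: [0.8, -0.4, -2.3]
grip_width: 0.363
finger_force: 41.0
```

>>> move_arm:
  commands: [-1,0,0,0.443,0,0,0,-1,0,0,0.443,0,0,0,-1,0,0,0.443,0,0,0,-1,0,0,0.443,0,0,0,-1,0,0,0.443,0,0,0]

```text
time_s: 10.2
eef_pos: [0.4422, -0.3643, 0.1225]
eef_rot: [-180.0, 0.0, 167.1]
ft_force: [0.5, -0.1, -2.5]
grip_width: 0.364
finger_force: 41.0
```

>>> move_arm:
  commands: [-1,0,0,0.03,0,0,0,1,0,0,0,0,0,0,1,0,0,0,0,0,0,1,0,0,0,0,0,0,1,0,0,0,0,0,0]

```text
time_s: 10.62
eef_pos: [0.4423, -0.3648, 0.1233]
eef_rot: [-180.0, 0.1, 167.1]
ft_force: [-0.2, 0.5, 0.1]
grip_width: 0.907
finger_force: 0.0
```

>>> move_arm:
  commands: [1,0,0,0,0,0,0,1,0,0,0,0,0,0,1,0,0,-0.3,0,0,0,1,0,0,-0.6,0,0,0,1,0,0,-0.6,0,0,0]

```text
time_s: 11.03
eef_pos: [0.4417, -0.364, 0.1682]
eef_rot: [179.9, -0.1, 167.1]
ft_force: [-0.1, 0.6, 0.0]
grip_width: 0.999
finger_force: 0.0
```

>>> move_arm:
  commands: [1,0,0,-0.8,0,0,0,1,0,0,-0.8,0,0,0,1,0,0,-0.8,0,0,0,1,0,0,-0.8,0,0,0,1,0,0,0,0,0,0]

```text
time_s: 11.45
eef_pos: [0.4438, -0.3665, 0.2708]
eef_rot: [-179.6, 0.5, 167.1]
ft_force: [0.3, 0.3, 0.1]
grip_width: 1.002
finger_force: 0.0
```

```bash
python3 -c "
from plan import *
t=cams.read_camera('scene');cv2.imwrite('pics/chk.png',cv2.vconcat([crop(t,150,160,90,120,4)]))
# bar: mid
print('bar pred', np.array([.588,-.0893])-.098*np.array([np.cos(np.radians(-4.2)),np.sin(np.radians(-4.2))]))
go((.4901,-.0824,.225,86,15),(.4901,-.0824,.079,86,10))"
```

```text
bar pred [ 0.49026318 -0.08212266]
11.5 [ 0.4432 -0.3657  0.268 ] [-179.74    0.33  167.13] [ -50.8    2.1   98.7   -0.    78.9 -128. ] F [ 0.2 -0.7 -0.1] g 0.998 0.0
15 rows [0.459 0.522 0.093] [0.     0.0002 0.03  ]
10 rows [ 0.    -0.     0.487] [0. 0. 0.]
```

View pics/chk.png

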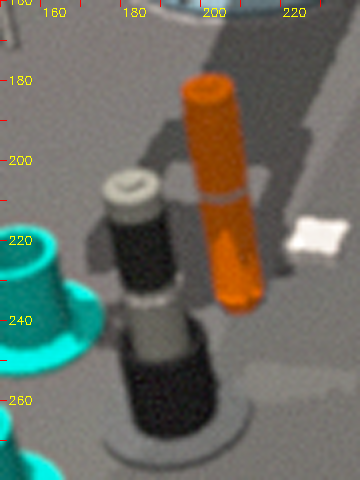

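>>> move_arm:
  commands: [-0.4,0.459,0.522,0.093,0,0,0.03,-0.4,0.459,0.522,0.093,0,0,0.03,-0.4,0.459,0.522,0.093,0,0,0.03,-0.4,0.459,0.522,0.093,0,0,0.03,-0.4,0.459,0.522,0.093,0,0,0.03]

```text
time_s: 11.92
eef_pos: [0.4097, -0.2647, 0.2484]
eef_rot: [180.0, -0.1, 139.8]
ft_force: [-0.5, 1.0, -0.0]
grip_width: 0.311
finger_force: 0.0
```

>>> move_arm:
  commands: [-0.4,0.459,0.522,0.093,0,0,0.03,-0.4,0.459,0.522,0.093,0,0,0.03,-0.4,0.459,0.522,0.093,0,0,0.03,-0.4,0.459,0.522,0.093,0,0,0.03,-0.4,0.459,0.522,0.093,0,0,0.03]

```text
time_s: 12.33
eef_pos: [0.4268, -0.1625, 0.2347]
eef_rot: [-180.0, -0.1, 112.8]
ft_force: [-0.2, -0.1, -0.5]
grip_width: 0.302
finger_force: 0.0
```

>>> move_arm:
  commands: [-0.4,0.459,0.522,0.093,0,0,0.03,-0.4,0.459,0.522,0.093,0,0,0.03,-0.4,0.459,0.522,0.093,0,0,0.03,-0.4,0.459,0.522,0.093,0,0,0.03,-0.4,0.459,0.522,0.093,0,0,0.03]

```text
time_s: 12.75
eef_pos: [0.4885, -0.0794, 0.2207]
eef_rot: [-179.9, -0.0, 85.9]
ft_force: [0.1, 0.6, 0.4]
grip_width: 0.298
finger_force: 0.0
```

>>> move_arm:
  commands: [-0.4,0,0,0,0,0,0,-0.4,0,0,0,0,0,0,-0.4,0,0,0,0,0,0,-0.4,0,0,0,0,0,0,-0.4,0,0,0,0,0,0]

```text
time_s: 13.17
eef_pos: [0.4884, -0.0813, 0.2218]
eef_rot: [-180.0, 0.0, 86.1]
ft_force: [0.3, 0.4, 0.1]
grip_width: 0.302
finger_force: 0.0
```

```bash
python3 -c "
from plan import *
go((.4902,-.0824,.14,86,5),(.4902,-.0824,.078,86,5))"
```

```text
13.17 [ 0.4884 -0.0813  0.2218] [-1.800e+02  1.000e-02  8.608e+01] [-22.6  -6.7 112.   -0.   74.6 -18.7] F [0.3 0.4 0.1] g 0.302 0.0
5 rows [-0.006  0.013  0.546] [-0.      0.      0.0001]
5 rows [ 0.    -0.     0.413] [0. 0. 0.]
```

>>> move_arm:
  commands: [-0.4,-0.006,0.013,0.546,0,0,0,-0.4,-0.006,0.013,0.546,0,0,0,-0.4,-0.006,0.013,0.546,0,0,0,-0.4,-0.006,0.013,0.546,0,0,0,-0.4,-0.006,0.013,0.546,0,0,0]

```text
time_s: 13.58
eef_pos: [0.4904, -0.0824, 0.1395]
eef_rot: [180.0, 0.0, 86.1]
ft_force: [-0.0, -0.4, -0.0]
grip_width: 0.301
finger_force: 0.0
```

>>> move_arm:
  commands: [-0.4,0,0,0.413,0,0,0,-0.4,0,0,0.413,0,0,0,-0.4,0,0,0.413,0,0,0,-0.4,0,0,0.413,0,0,0,-0.4,0,0,0.413,0,0,0]

```text
time_s: 14.0
eef_pos: [0.4905, -0.0824, 0.0777]
eef_rot: [180.0, 0.0, 86.1]
ft_force: [-0.2, -0.0, 0.7]
grip_width: 0.301
finger_force: 0.0
```

>>> move_arm:
  commands: [-1,0,0,0,0,0,0,-1,0,0,0,0,0,0,-1,0,0,0,0,0,0,-1,0,0,0,0,0,0,-1,0,0,0,0,0,0]
  squeeze: 25

```text
time_s: 14.42
eef_pos: [0.4911, -0.0819, 0.0787]
eef_rot: [179.9, 0.0, 86.1]
ft_force: [1.0, 0.9, -0.3]
grip_width: 0.105
finger_force: 24.4
```

```bash
python3 -c "
from plan import *
s=st();p=s['eef_pos'];c=np.cos(np.radians(-4.2));sn=np.sin(np.radians(-4.2))
r=R.from_euler('xyz',s['eef_rot'],degrees=True)
th0=np.arcsin(.002/.161); prev=None
for th in np.radians(np.r_[0:106:5.0]):
    d=.161*np.array([np.cos(th0)-np.cos(th+th0),0,np.sin(th+th0)-np.sin(th0)])
    w=np.array([d[0]*c,d[0]*sn,d[2]])
    if prev is not None: print(round(np.degrees(th)),(p+w).round(3),(r.inv().apply(w-prev)/.03).round(3))
    prev=w
"
```

```text
14.42 [ 0.4911 -0.0819  0.0787] [1.7992e+02 1.0000e-02 8.6110e+01] [-22.5   5.2 116.9   0.   57.8 -18.7] F [ 1.   0.9 -0.3] g 0.105 24.4
5 [ 0.492 -0.082  0.093] [-0.     0.027 -0.467]
10 [ 0.494 -0.082  0.107] [-0.     0.068 -0.463]
15 [ 0.497 -0.082  0.12 ] [-0.001  0.108 -0.456]
20 [ 0.501 -0.083  0.134] [-0.001  0.147 -0.445]
25 [ 0.507 -0.083  0.147] [-0.001  0.185 -0.43 ]
30 [ 0.514 -0.084  0.159] [-0.001  0.222 -0.412]
35 [ 0.521 -0.084  0.171] [-0.001  0.257 -0.391]
40 [ 0.53  -0.085  0.182] [-0.002  0.29  -0.367]
45 [ 0.54  -0.085  0.192] [-0.002  0.321 -0.341]
50 [ 0.55  -0.086  0.201] [-0.002  0.35  -0.311]
55 [ 0.561 -0.087  0.21 ] [-0.002  0.375 -0.28 ]
60 [ 0.573 -0.088  0.217] [-0.002  0.398 -0.246]
65 [ 0.586 -0.089  0.223] [-0.002  0.418 -0.21 ]
70 [ 0.599 -0.09   0.229] [-0.002  0.435 -0.173]
75 [ 0.612 -0.091  0.233] [-0.002  0.448 -0.135]
80 [ 0.626 -0.092  0.236] [-0.002  0.458 -0.095]
85 [ 0.64  -0.093  0.237] [-0.003  0.465 -0.055]
90 [ 0.654 -0.094  0.238] [-0.003  0.468 -0.014]
95 [ 0.668 -0.095  0.237] [-0.003  0.467  0.027]
100 [ 0.682 -0.096  0.235] [-0.002  0.463  0.068]
105 [ 0.695 -0.097  0.232] [-0.002  0.456  0.108]
```

>>> move_arm:
  commands: [-1,0,0.027,-0.467,0,0,0,-1,0,0.068,-0.463,0,0,0,-1,0,0.108,-0.456,0,0,0,-1,0,0.147,-0.445,0,0,0,-1,0,0.185,-0.43,0,0,0]

```text
time_s: 14.83
eef_pos: [0.5103, -0.0834, 0.1477]
eef_rot: [179.3, 0.1, 86.1]
ft_force: [22.9, -0.0, -14.7]
grip_width: 0.106
finger_force: 25.5
```

>>> move_arm:
  commands: [-1,0,0.222,-0.412,0,0,0,-1,0,0.257,-0.391,0,0,0,-1,0,0.29,-0.367,0,0,0,-1,0,0.321,-0.341,0,0,0,-1,0,0.35,-0.311,0,0,0]

```text
time_s: 15.25
eef_pos: [0.5516, -0.0865, 0.1982]
eef_rot: [179.7, 0.1, 86.1]
ft_force: [15.3, -5.2, -22.8]
grip_width: 0.105
finger_force: 24.3
```

```bash
python3 -c "
from h import *
st()"
```

```text
15.25 [ 0.5516 -0.0865  0.1982] [1.7969e+02 8.0000e-02 8.6080e+01] [-20.6   3.5 104.7   0.   71.5 -16.6] F [ 15.3  -5.2 -22.8] g 0.105 24.3
```

>>> move_arm:
  commands: [-1,0,0.44,-0.18,0,0,0,-1,0,0.4,-0.22,0,0,0,-1,0,0.418,-0.2,0,0,0,-1,0,0.435,-0.165,0,0,0,-1,0,0.448,-0.13,0,0,0]

```text
time_s: 15.67
eef_pos: [0.6138, -0.0913, 0.2285]
eef_rot: [-179.9, 0.2, 86.1]
ft_force: [-3.5, -2.2, 5.3]
grip_width: 0.103
finger_force: 26.5
```

```bash
python3 -c "
from h import *
st()"
```

```text
15.67 [ 0.6138 -0.0913  0.2285] [-1.7994e+02  1.6000e-01  8.6100e+01] [-18.8  10.3  93.9  -0.2  75.8 -14.9] F [-3.5 -2.2  5.3] g 0.103 26.5
```

>>> move_arm:
  commands: [-1,0,0.458,-0.1,0,0,0,-1,0,0.465,-0.055,0,0,0,-1,0,0.468,-0.014,0,0,0,-1,0,0.467,0.027,0,0,0,-1,0,0.463,0.068,0,0,0]

```text
time_s: 16.08
eef_pos: [0.6837, -0.0966, 0.2307]
eef_rot: [-180.0, 0.2, 86.1]
ft_force: [-2.0, -4.3, 1.8]
grip_width: 0.109
finger_force: 25.6
```

>>> move_arm:
  commands: [-1,0,0.456,0.108,0,0,0,-1,0,0,0,0,0,0,1,0,0,0,0,0,0,1,0,0,0,0,0,0,1,0,0,0,0,0,0]

```text
time_s: 16.5
eef_pos: [0.6963, -0.0954, 0.2261]
eef_rot: [-179.9, -0.0, 86.1]
ft_force: [-0.5, -0.5, 0.8]
grip_width: 0.521
finger_force: 0.1
```

>>> move_arm:
  commands: [1,0,0,0,0,0,0,1,0,0,-0.5,0,0,0,1,0,0,-0.8,0,0,0,1,0,0,-0.8,0,0,0,1,0,0,-0.5,0,0,0]

```text
time_s: 16.92
eef_pos: [0.6976, -0.0958, 0.3088]
eef_rot: [179.7, 0.1, 86.1]
ft_force: [-0.5, 0.2, 0.7]
grip_width: 1.003
finger_force: 0.0
```

```bash
python3 -c "
from plan import *
go((.50,-.06,.315,86,7),(.50,-.06,.315,176,15))"
```

```text
16.92 [ 0.6976 -0.0958  0.3088] [1.7975e+02 5.0000e-02 8.6130e+01] [-17.   18.3  76.    0.   85.4 -13.2] F [-0.5  0.2  0.7] g 1.003 0.0
7 rows [ 0.106 -0.95  -0.032] [0.0002 0.     0.0001]
15 rows [ 0.  0. -0.] [ 0.      0.     -0.0333]
```

```bash
python3 -c "
from plan import *
go((.44,.16,.315,176,15))"
```

```text
16.92 [ 0.6976 -0.0958  0.3088] [1.7975e+02 5.0000e-02 8.6130e+01] [-17.   18.3  76.    0.   85.4 -13.2] F [-0.5  0.2  0.7] g 1.003 0.0
15 rows [ 0.888 -0.111 -0.015] [ 0.0001  0.0001 -0.0333]
```

>>> move_arm:
  commands: [1,0.888,-0.111,-0.015,0,0,-0.0333,1,0.888,-0.111,-0.015,0,0,-0.0333,1,0.888,-0.111,-0.015,0,0,-0.0333,1,0.888,-0.111,-0.015,0,0,-0.0333,1,0.888,-0.111,-0.015,0,0,-0.0333]

```text
time_s: 17.33
eef_pos: [0.6617, 0.0337, 0.3073]
eef_rot: [180.0, 0.0, 116.4]
ft_force: [0.1, 0.2, 0.3]
grip_width: 0.991
finger_force: 0.0
```

>>> move_arm:
  commands: [1,0.888,-0.111,-0.015,0,0,-0.0333,1,0.888,-0.111,-0.015,0,0,-0.0333,1,0.888,-0.111,-0.015,0,0,-0.0333,1,0.888,-0.111,-0.015,0,0,-0.0333,1,0.888,-0.111,-0.015,0,0,-0.0333]

```text
time_s: 17.75
eef_pos: [0.5668, 0.127, 0.3096]
eef_rot: [180.0, 0.0, 146.4]
ft_force: [-0.3, 0.2, 0.7]
grip_width: 1.0
finger_force: 0.0
```

>>> move_arm:
  commands: [1,0.888,-0.111,-0.015,0,0,-0.0333,1,0.888,-0.111,-0.015,0,0,-0.0333,1,0.888,-0.111,-0.015,0,0,-0.0333,1,0.888,-0.111,-0.015,0,0,-0.0333,1,0.888,-0.111,-0.015,0,0,-0.0333]

```text
time_s: 18.17
eef_pos: [0.4381, 0.1604, 0.3117]
eef_rot: [180.0, 0.0, 176.4]
ft_force: [-0.8, 0.3, 0.2]
grip_width: 0.999
finger_force: 0.0
```

```bash
python3 -c "
from h import *
st();s=cams.read_camera('scene');t=cams.read_camera('top')
compose('pics/c4.png',[(crop(t,275,110,120,120,4),0,0),(crop(s,250,100,120,170,3),485,0)])"
```

```text
18.17 [0.4381 0.1604 0.3117] [1.7998e+02 3.0000e-02 1.7638e+02] [  6.1 -15.  109.8   0.   85.2 -80.2] F [-0.8  0.3  0.2] g 0.999 0.0
```

View pics/c4.png

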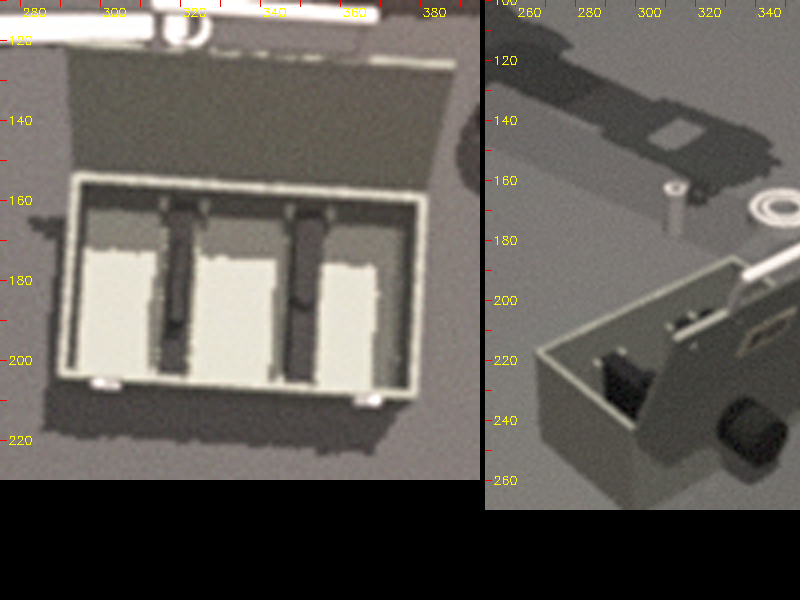

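```bash
python3 -c "
from h import *
t=np.mean([cams.read_camera('top') for _ in range(4)],0); s=np.mean([cams.read_camera('scene') for _ in range(4)],0)
g=lambda a:(255*np.clip(a/90,0,1)**.6).astype(np.uint8)
compose('pics/c5.png',[(crop(g(t),305,150,60,65,8),0,0),(crop(g(s),282,195,40,50,7),490,0)])"
```

```text
(no output)
```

View pics/c5.png

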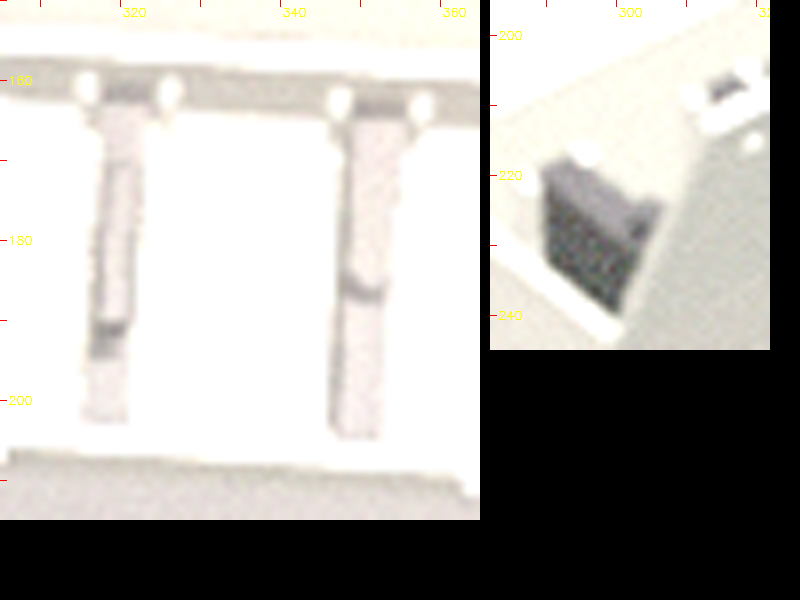

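The left slot at top (320,180) holds the filter plate: its tab is about 20 px (50 mm) long, with a shadow step at (319,191). The right plate at (350,186) shows only a knob step, and its face in the scene view is plain, so it is the blank.

```bash
python3 -c "
from plan import *
print(atz('top',(319.6,180.5),.09),atz('top',(317.8,202.5),.062),atz('top',(321.5,164),.062))
a=np.radians(-4.2);print(np.array([.588,-.0893])+.04*np.array([-np.sin(a),np.cos(a)]))
go((.590,-.0495,.20,175.8,9),(.590,-.0495,.10,175.8,5),(.590,-.0495,.067,175.8,5))"
```

```text
[ 0.59040464 -0.04945395  0.09      ] [ 0.53932313 -0.04400441  0.062     ] [ 0.63718673 -0.05470674  0.062     ]
[ 0.59092953 -0.04940742]
18.67 [0.4401 0.1597 0.3109] [-1.7999e+02 -3.0000e-02  1.7599e+02] [  6.  -14.7 109.6  -0.   85.1 -80. ] F [-0.3  0.3  0.2] g 0.999 0.0
9 rows [-0.609 -0.733  0.411] [-0.     -0.      0.0001]
5 rows [-0.    -0.     0.667] [0. 0. 0.]
5 rows [-0.   -0.    0.22] [0. 0. 0.]
```

>>> move_arm:
  commands: [0.2,-0.609,-0.733,0.411,0,0,0,0.2,-0.609,-0.733,0.411,0,0,0,0.2,-0.609,-0.733,0.411,0,0,0,0.2,-0.609,-0.733,0.411,0,0,0,0.2,-0.609,-0.733,0.411,0,0,0]

```text
time_s: 19.08
eef_pos: [0.524, 0.0425, 0.2486]
eef_rot: [180.0, -0.0, 176.0]
ft_force: [0.6, 1.0, 0.1]
grip_width: 0.596
finger_force: 0.0
```

>>> move_arm:
  commands: [0.2,-0.609,-0.733,0.411,0,0,0,0.2,-0.609,-0.733,0.411,0,0,0,0.2,-0.609,-0.733,0.411,0,0,0,0.2,-0.609,-0.733,0.411,0,0,0,0.2,0,0,0,0,0,0]

```text
time_s: 19.5
eef_pos: [0.5906, -0.0527, 0.1965]
eef_rot: [-180.0, -0.2, 175.8]
ft_force: [-0.1, 0.4, 0.7]
grip_width: 0.6
finger_force: 0.0
```

>>> move_arm:
  commands: [0.2,0,0,0,0,0,0,0.2,0,0,0,0,0,0,0.2,0,0,0,0,0,0,0.2,0,0,0,0,0,0,0.2,0,0,0,0,0,0]

```text
time_s: 19.92
eef_pos: [0.5899, -0.0482, 0.2009]
eef_rot: [-180.0, 0.1, 176.1]
ft_force: [0.5, 0.0, -0.8]
grip_width: 0.599
finger_force: 0.0
```

```bash
python3 -c "
from plan import *
go((.590,-.0495,.11,175.8,5),(.590,-.0495,.067,175.8,5))"
```

```text
19.92 [ 0.5899 -0.0482  0.2009] [-1.7999e+02  7.0000e-02  1.7609e+02] [ -15.6    8.    99.5    0.    72.4 -101.7] F [ 0.5  0.  -0.8] g 0.599 0.0
5 rows [-0.001 -0.008  0.606] [-0.      0.0001  0.0003]
5 rows [-0.    -0.     0.287] [0. 0. 0.]
```

>>> move_arm:
  commands: [0.2,0,-0.008,0.606,0,0,0,0.2,0,-0.008,0.606,0,0,0,0.2,0,-0.008,0.606,0,0,0,0.2,0,-0.008,0.606,0,0,0,0.2,0,-0.008,0.606,0,0,0]

```text
time_s: 20.33
eef_pos: [0.5898, -0.0496, 0.109]
eef_rot: [-180.0, 0.1, 176.1]
ft_force: [-0.2, 0.9, -0.8]
grip_width: 0.599
finger_force: 0.0
```

>>> move_arm:
  commands: [0.2,0,0,0.287,0,0,0,0.2,0,0,0.287,0,0,0,0.2,0,0,0.287,0,0,0,0.2,0,0,0.287,0,0,0,0.2,0,0,0.287,0,0,0]

```text
time_s: 20.75
eef_pos: [0.5904, -0.0502, 0.0662]
eef_rot: [-180.0, 0.1, 176.0]
ft_force: [0.1, -0.2, 0.1]
grip_width: 0.601
finger_force: 0.0
```

>>> move_arm:
  commands: [-1,0,0,0,0,0,0,-1,0,0,0,0,0,0,-1,0,0,0,0,0,0,-1,0,0,0,0,0,0,-1,0,0,0,0,0,0]
  squeeze: 60

```text
time_s: 21.17
eef_pos: [0.5904, -0.0503, 0.0669]
eef_rot: [-180.0, 0.1, 176.0]
ft_force: [0.7, 0.0, 0.3]
grip_width: 0.106
finger_force: 59.4
```

>>> move_arm:
  commands: [-1,0,0,0,0,0,0,-1,0,0,-0.3,0,0,0,-1,0,0,-0.3,0,0,0,-1,0,0,-0.3,0,0,0,-1,0,0,-0.3,0,0,0]

```text
time_s: 21.58
eef_pos: [0.5899, -0.0502, 0.1034]
eef_rot: [-180.0, 0.0, 176.0]
ft_force: [0.4, -0.1, -1.5]
grip_width: 0.1
finger_force: 59.2
```

>>> move_arm:
  commands: [-1,0,0,-0.68,0,0,0,-1,0,0,-0.68,0,0,0,-1,0,0,-0.68,0,0,0,-1,0,0,-0.68,0,0,0,-1,0,0,-0.68,0,0,0]

```text
time_s: 22.0
eef_pos: [0.5897, -0.0501, 0.2061]
eef_rot: [-180.0, 0.0, 176.0]
ft_force: [-0.1, -0.5, -1.6]
grip_width: 0.103
finger_force: 59.2
```

```bash
python3 -c "
from plan import *
go((.497,.228,.204,169.7,15),(.497,.228,.140,169.7,5))"
```

```text
22.0 [ 0.5897 -0.0501  0.2061] [-1.7999e+02  4.0000e-02  1.7603e+02] [ -15.8    7.7   99.3   -0.    73.  -101.9] F [-0.1 -0.5 -1.6] g 0.103 59.2
15 rows [0.279 0.589 0.004] [-0.      0.      0.0023]
5 rows [-0.    -0.     0.427] [0. 0. 0.]
```

>>> move_arm:
  commands: [-1,0.279,0.589,0,0,0,0.0023,-1,0.279,0.589,0,0,0,0.0023,-1,0.279,0.589,0,0,0,0.0023,-1,0.279,0.589,0,0,0,0.0023,-1,0.279,0.589,0,0,0,0.0023]

```text
time_s: 22.42
eef_pos: [0.555, 0.0422, 0.2051]
eef_rot: [-180.0, 0.0, 173.9]
ft_force: [1.0, -0.0, -2.4]
grip_width: 0.103
finger_force: 59.2
```

>>> move_arm:
  commands: [-1,0.279,0.589,0,0,0,0.0023,-1,0.279,0.589,0,0,0,0.0023,-1,0.279,0.589,0,0,0,0.0023,-1,0.279,0.589,0,0,0,0.0023,-1,0.279,0.589,0,0,0,0.0023]

```text
time_s: 22.83
eef_pos: [0.5241, 0.135, 0.2051]
eef_rot: [180.0, 0.1, 171.9]
ft_force: [0.8, -0.2, -1.4]
grip_width: 0.1
finger_force: 59.2
```

>>> move_arm:
  commands: [-1,0.279,0.589,0,0,0,0.0023,-1,0.279,0.589,0,0,0,0.0023,-1,0.279,0.589,0,0,0,0.0023,-1,0.279,0.589,0,0,0,0.0023,-1,0.279,0.589,0,0,0,0.0023]

```text
time_s: 23.25
eef_pos: [0.4965, 0.2288, 0.2051]
eef_rot: [180.0, 0.0, 169.8]
ft_force: [0.3, -0.2, -2.2]
grip_width: 0.104
finger_force: 59.2
```

>>> move_arm:
  commands: [-1,0,0,0.43,0,0,0,-1,0,0,0.43,0,0,0,-1,0,0,0.43,0,0,0,-1,0,0,0.43,0,0,0,-1,0,0,0.43,0,0,0]

```text
time_s: 23.67
eef_pos: [0.4965, 0.227, 0.1377]
eef_rot: [-180.0, -0.1, 169.8]
ft_force: [-0.3, -0.2, -2.3]
grip_width: 0.101
finger_force: 59.3
```

>>> move_arm:
  commands: [-1,0,0,0,0,0,0,-1,0,0,0,0,0,0,-1,0,0,0,0,0,0,-1,0,0,0,0,0,0,-1,0,0,0,0,0,0]

```text
time_s: 24.08
eef_pos: [0.4976, 0.228, 0.1406]
eef_rot: [180.0, 0.1, 169.8]
ft_force: [-0.4, 0.7, -2.7]
grip_width: 0.104
finger_force: 59.2
```

```bash
python3 -c "
from h import *
st();s=cams.read_camera('scene');cv2.imwrite('pics/end.png',cv2.resize(s[60:300,120:480],None,fx=2.2,fy=2.2))
for v in([-.056,0,-.029],[.056,0,-.029],[0,0,-.029]):
    print((proj('scene',np.array([.497,.228,.106])+R.from_euler('z',-10.3,degrees=True).apply(v))-[120,60])*2.2)"
```

```text
24.08 [0.4976 0.228  0.1406] [1.7996e+02 1.0000e-01 1.6981e+02] [ 12.7   6.2 108.3  -0.   65.4 -67.1] F [-0.4  0.7 -2.7] g 0.104 59.2
[[524.91838567 199.71108396]]
[[577.6179893  234.59571711]]
[[550.58373174 216.70032336]]
```

View pics/end.png

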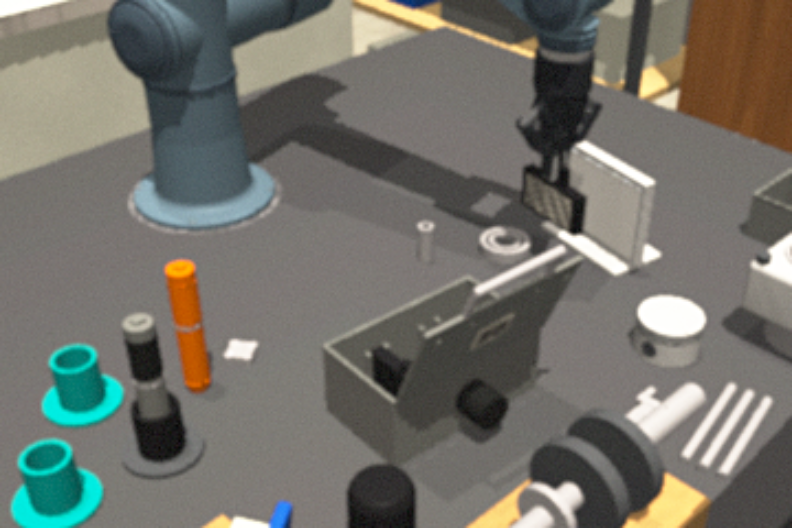

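The pleated plate hangs upright at about (552,200) in front of the panel face at (612,205). Its lower corners match the prediction, the cover is open, the reader is in its stand and the blank is in its slot.

>>> move_arm:
  commands: [-1,0,0,0,0,0,0,-1,0,0,0,0,0,0,-1,0,0,0,0,0,0,-1,0,0,0,0,0,0,-1,0,0,0,0,0,0]

```text
time_s: 24.55
eef_pos: [0.4968, 0.2279, 0.1396]
eef_rot: [-180.0, 0.0, 169.8]
ft_force: [-0.6, -0.9, -2.2]
grip_width: 0.108
finger_force: 59.2
```

```bash
python3 -c "
from bench import bot
print(bot.close_job())"
```

```text
the job is handed in; nothing more can be done
None
```

The job is handed in at about 24.6 s, with no verdict returned: the label was read, the reader is back in its stand, the cover is open, and the pleated filter plate is held still about 8 cm in front of the lit panel face.

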